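# Vacuum leak check of a dive watch

### The job

Run the leak check: slide the case holder with the dive watch along its channel, under the tester's bridge, until it is fully home against the stop, keeping off the watch itself. Then pull the blue spring handle of the pump out until its black pointer stands beside the orange mark, and finish while still holding it there. Leave the other things on the bench where they are.

Things in the scene. Friction and masses are not known exactly. Their poses are not given: they have to be found in the camera images.
- tester: leak tester fixed to the bench: grey base plate (x -100 to 110, y -160 to 145 mm, top at z = 12 mm); origin on the bench. Along its +y runs a guide channel, centred at x = 50 mm, 60 mm wide between rails that reach z = 22 mm, open at the -y end, black stop at the +y end
- bridge_mid (a point): centre of the underside of the white bridge over the channel, 56 mm above the bench; axes of the tester. The bridge spans 40 mm along y and 104 mm along x, is 14 mm thick, and carries a gauge (32 mm across, 5 mm along +y from here) up to 112 mm above the bench
- pump_front (a point): middle of the front face of the white pump block (56 mm along x, 68 mm along +y from here, top 56 mm above the bench), where the steel rod of the spring slide comes out along the tester's -y; rod 8 mm thick, centre 34 mm above the bench; axes of the tester
- seat (a point): centre of the tester's seat under the bridge: the watch's origin is here when the holder touches the stop. Axes of the tester
- holder_grip (a point): centre of the yellow upright post (16 x 16 mm, 18 mm below its top, 64 mm above the bench) of the loose case holder. The grey holder (56 x 56 x 22 mm, 0.3 to 0.5 kg with watch) stands in the channel with 2 mm play either side; the watch's middle is 80 mm along the holder's +y from the post. With the holder home the post's centre is 60 mm short of the bridge's edge
- watch: titanium dive watch head, 42 mm across and 13 mm tall, clamped on top of the grey holder and part of it; origin at the centre of its underside, 34 mm above the bench; axes those of the holder
- draw_grip (a point): centre of the upper part of the blue upright handle of the pump's spring slide: post 18 x 18 mm (along the tester's x and y), its blue part from 37 to 85 mm above the bench, this point 66 mm above the bench. Axes are those of the tester; it is pulled along the tester's -y
- draw (a joint): how far the spring slide is pulled out, m: 0 at rest, at most 0.08. A spring pulls it back with about 4 N at rest, rising 1.2 N per 10 mm
- draw_pointer (a point): tip of the small black pointer at the foot of the blue handle; it moves with the slide, beside the scale strip. In the tester's axes 25 mm along +x from the handle's axis, 26 mm above the bench
- mark_mid (a point): middle of the orange mark beside the slide (block 10 mm long along the slide, 18 mm across, 9 mm tall, fixed; the point is 4.5 mm above its top); 30 to 60 mm along the tester's -y from where the pointer rests. Axes are those of the tester
- cup: open steel pressure tester cup, 76 mm across, 70 mm tall; origin at the middle of its underside; a bystander
- crown_tool: upright chrome crown tube tool, 22 mm across, 75 mm tall; origin at the middle of its underside; a bystander
- loupe: black eye loupe, 36 mm across, 28 mm tall; origin at the middle of its underside; a bystander
- bezel: loose dark steel bezel ring, 42 mm across, 6 mm tall; origin at the middle of its underside; a bystander
- driver: screwdriver lying on the bench, 120 mm long; origin at the middle, on the bench, long axis x; a bystander
- parts_tray: blue divided parts tray, 90 x 120 x 18 mm; origin at the middle of its underside; a bystander
Mind the look-alikes: they are no part of the job. Of the things that look like the part that bears holder_grip, the larger one is meant.

How it is judged (in metres and radians):
On the way, in this order (a step that is already met when the one before it is completed fails the run):
1. the holder is home under the bridge while the spring slide is still at rest (horizontal distance between watch and seat below 0.006 m and angle between watch's own z axis and vertical below 0.1 rad and value of joint draw below 0.008 m), for 0.2 s.
2. the pointer has been pulled to the mark (y of draw_pointer in the frame of mark_mid between -0.006 and 0.006 m), for 0.3 s.
At the end, for the whole second after the job is handed in: The robot is still holding the blue handle (more than 1 N of contact) with the pointer within 6 mm of the middle of the orange mark along the slide, and the watch's centre is within 6 mm of the seat, level (all of step 2 and horizontal distance between watch and seat below 0.006 m and angle between watch's own z axis and vertical below 0.1 rad and contact force between any of the fingers, the arm and draw above 1 N); the arm keeps its last pose, push and grip.
It fails at once if the robot touches the watch (over 1 N) (contact force between any of the fingers, the arm and watch above 1 N).
It fails at once if a bystander is moved by more than 30 mm (distance of any of cup, crown_tool, loupe, bezel, driver, parts_tray from where it was at the start of the episode above 0.03 m).
It also fails if it takes over 43 s, if anything falls off the work surface, if the arm or the gripper's body presses on something with over 40 N, if the wrist force passes 120 N, or if a joint passes its speed limit or range.

### The arm

A 7-joint arm with a two-finger parallel gripper is mounted at the origin on the work surface. World frame = base frame: x ahead of the robot, y to its left, z up, the work surface at z = 0. Lengths are in m, angles in degrees, forces in N, time in s.
With the tool pointing down it reaches from about 0.4 to 0.875 m from the base axis. Payload 6.5 kg.
Tool frame: the origin (TCP) lies on the centre line of the jaws, within the pads' length; the fingertips stand arm.finger_overhang ahead of it and the grasp point (between the pads) is the TCP (arm.finger_overhang is the distance from the TCP to the fingertips, in m); z points along the fingers, y is the direction in which the jaws open and shut (so a half turn about z gives the same grasp; the last joint's range is limited). The gripper opens to 88 mm and grips with 3 to 60 N. Pads are 18 mm wide; open, the fingers measure 123 mm over their backs; the gripper's body (75 mm by 187 mm) begins 45 mm behind the grasp point.
Start: joints at [-3.793, 30.733, -0.252, 88.115, 0.149, 61.152, -4.079], TCP at [0.65, 0, 0.258] pointing down, gripper open.
Joint ranges: [-154.64, 154.64], [-21.42, 123.67], [-72.66, 72.17], [13.99, 137.28], [-74.86, 254.86], [10.95, 109.41], [-158.01, 158.01]. Speed limits (degrees/s): [136.94, 136.94, 180, 180, 180, 180, 180].

### API

Orientations are given as a 3x3 rotation matrix whose columns are the frame's x, y, z axes.
In Python, from bench import arm, eoat, read_camera, job, monitor gives the robot as it stands. Calls block until the motion is done:
- arm.move_to(position, orientation): joint-space move of the TCP to a pose.
- arm.move_linear(position, ori=None, max_speed=0.15, contact_N=None): straight line of the TCP; ori=None keeps the orientation; max_speed is the mean speed in m/s. With contact_N (N) it stops when the force on the tool has changed by that much, and returns True; else False.
- arm.set_joints(angles): joint-space move.
- eoat.open_jaws() and eoat.gripper_close(): open the fingers fully, or close them until they stop; the grip force is fixed at half the most.
- arm.sleep(seconds).
- arm.ik(position, orientation): joint angles nearest the present ones, or None.
- read_camera(name): name is "scene" or "side" or "wrist"; returns a dict with "image" (400x640x3 uint8, blue, green, red), "K" (3x3 intrinsics, pixels), "dist" ([k1, k2, p1, p2, k3] as OpenCV has them; the pictures are not rectified), "eye" and "attitude" of the camera in the world. Camera axes: x right, y down, z forward; pixel columns grow to the right and rows downward; lengths in m; the calibration is good to about 2 mm. A picture is of the moment at which its call begins. There is no depth.
A pose or a line that the arm cannot do raises arm.MotionError and nothing moves.
- job.job_done(): hands the job in, once; it reports no verdict.
Readings, each from a call of its own:
- monitor.read_time(): time.
- monitor.read_q(): joint angles.
- monitor.read_joint_velocities(): joint speeds.
- monitor.read_tau(): joint torques, N m.
- monitor.read_ee_pos(): TCP position.
- monitor.read_ee_rot(): TCP orientation.
- monitor.read_ft_force(): force on the tool from outside, world axes, zero at the start.
- monitor.read_wrist_torque(): the same for the moment, N m.
- monitor.read_gripper_width(): finger opening in m.
Only numpy, scipy, OpenCV 4.12 (cv2) and the standard library are available. Lean on these libraries where they do the work, as an engineer would, in place of code of your own. Each camera call takes 0.05 s, during which the arm holds its last target. There are 200 camera calls.

## Working session

There is one attempt and no reset: what is moved stays moved. The work goes in short steps, each a Python script; the robot and the scene stay as the last script left them, time stands still between calls to the robot, and variables do not carry over. Pictures are saved under pics/ and viewed, about 8 in all and at most 12, crops included, and the job is handed in when it is done.

```bash
ls; mkdir -p pics; python3 - <<'E'
from bench import *
import cv2,numpy as np
for n in ("scene","side","wrist"):
    c=read_camera(n); cv2.imwrite(f"pics/{n}0.png",c["image"]); np.savez(f"{n}0.npz",**{k:np.array(v) for k,v in c.items()})
    print(n,np.round(c["K"],1).tolist(),np.round(c["dist"],3),np.round(c["eye"],3),np.round(c["attitude"],2).tolist())
print(arm.finger_overhang,monitor.read_time(),monitor.read_ft_force())
E
```

```text
pics
scene [[500.6, 0.0, 311.9], [0.0, 500.6, 198.2], [0.0, 0.0, 1.0]] [-0.023  0.     0.     0.     0.   ] [ 1.38  -0.294  1.435] [[0.32, 0.8, -0.51], [0.95, -0.26, 0.19], [0.01, -0.55, -0.84]]
side [[417.2, 0.0, 314.4], [0.0, 417.2, 202.1], [0.0, 0.0, 1.0]] [-0.089  0.     0.     0.     0.   ] [0.028 0.867 0.785] [[-0.85, -0.29, 0.44], [-0.53, 0.5, -0.69], [-0.01, -0.82, -0.58]]
wrist [[348.0, 0.0, 324.8], [0.0, 348.0, 194.9], [0.0, 0.0, 1.0]] [-0.002  0.     0.     0.     0.   ] [0.65  0.085 0.384] [[1.0, 0.0, -0.0], [0.0, -0.95, -0.32], [-0.0, 0.32, -0.95]]
0.019 0.15 [ 0.01733011  0.40108659 -0.56153857]
```

View pics/scene0.png

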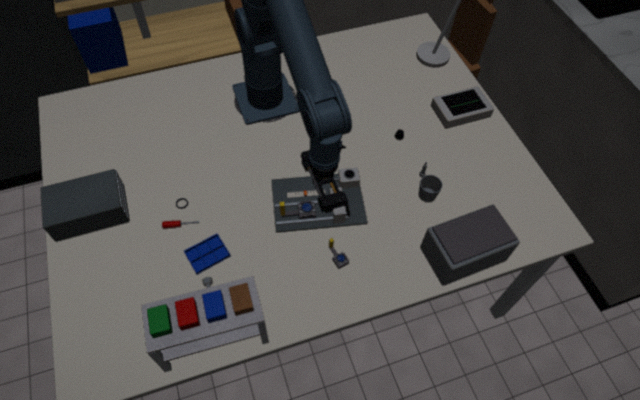

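View pics/side0.png

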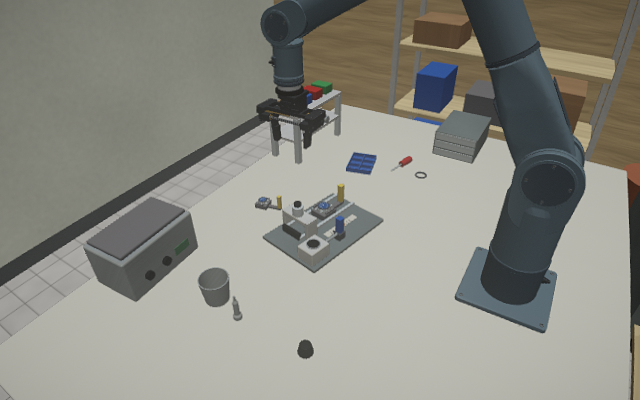

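View pics/wrist0.png

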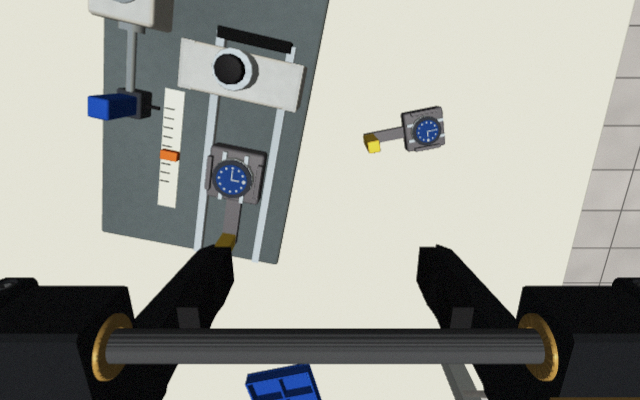

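Three pictures viewed. In the wrist view:
- **Tester:** plate at about (215,130).
- **Spring slide:** blue handle at (115,105), orange mark at (170,156).
- **Holder candidates:** the channel holder's post is at (227,240) with its watch at (233,178). The look-alike's post is at (372,144) with its watch at (427,130). The channel one is larger (about 58 px against 42 px) and stands in the channel, so it fits the description.

Next I'll take two higher wrist views with the fingers clear of the post.

```bash
python3 - <<'E'
from bench import *
import cv2,numpy as np
R=np.array(monitor.read_ee_rot())
for i,p in enumerate([(0.50,-0.06,0.36),(0.60,-0.03,0.36)],1):
    arm.move_linear(p,max_speed=0.25); arm.sleep(0.2)
    c=read_camera("wrist"); cv2.imwrite(f"pics/wrist{i}.png",c["image"]); np.savez(f"wrist{i}.npz",**{k:np.array(v) for k,v in c.items()})
    print(np.round(monitor.read_ee_pos(),4),np.round(c["eye"],4),monitor.read_time())
print(np.round(R,3).tolist(), monitor.read_ft_force())
E
python3 - <<'E'
import cv2
a=cv2.imread("pics/wrist1.png")
cv2.imwrite("pics/w1z.png",cv2.resize(a[0:300,170:570],(800,600),interpolation=cv2.INTER_CUBIC))
a=cv2.imread("pics/wrist2.png")
cv2.imwrite("pics/w2z.png",cv2.resize(a[0:300,70:470],(800,600),interpolation=cv2.INTER_CUBIC))
E
```

```text
[ 0.5003 -0.0596  0.3592] [0.5011 0.0253 0.4863] 1.3167
[ 0.5993 -0.0306  0.3604] [0.6    0.0541 0.4875] 2.1333
[[-0.0, 1.0, -0.001], [1.0, 0.0, -0.0], [-0.0, -0.001, -1.0]] [-0.19389127 -0.10657463  0.34270978]
```

View pics/w1z.png

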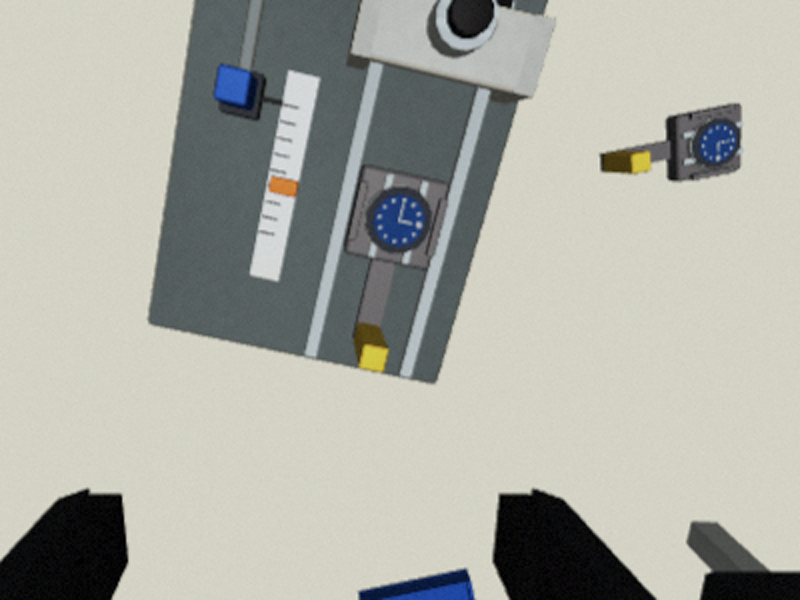

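View pics/w2z.png

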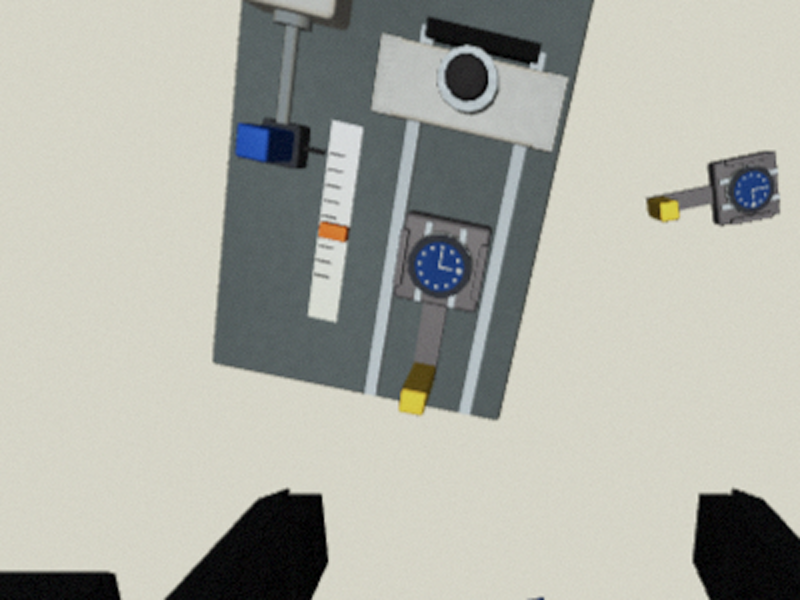

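Pictures 4 and 5 confirm it. The real holder is in the channel, with its post top at crop1 (372,357) and crop2 (412,400). The look-alike lies off the plate at crop1 (632,160) and is smaller. Handle top is at crop1 (236,85) and the orange mark at crop1 (284,186). Now triangulating.

```bash
cat > geo.py <<'E'
import cv2,numpy as np
def load(i): return dict(np.load(f"wrist{i}.npz"))
def ray(c,uv):
    p=cv2.undistortPoints(np.array([[uv]],float),c["K"],c["dist"])[0,0]
    d=c["attitude"]@np.array([p[0],p[1],1.]); return np.array(c["eye"]),d/np.linalg.norm(d)
def plane(c,uv,z):
    o,d=ray(c,uv); return o+d*(z-o[2])/d[2]
def tri(cs,uvs):
    A=np.zeros((3,3));b=np.zeros(3);rs=[ray(c,u) for c,u in zip(cs,uvs)]
    for o,d in rs:
        P=np.eye(3)-np.outer(d,d);A+=P;b+=P@o
    x=np.linalg.solve(A,b)
    return x,[round(1e3*np.linalg.norm(np.cross(d,x-o)),2) for o,d in rs]
def blob(img,lo,hi,box):
    x0,y0,x1,y1=box; m=np.zeros(img.shape[:2],np.uint8)
    m[y0:y1,x0:x1]=cv2.inRange(cv2.cvtColor(img,cv2.COLOR_BGR2HSV),lo,hi)[y0:y1,x0:x1]
    n,l,s,ce=cv2.connectedComponentsWithStats(m); k=1+np.argmax(s[1:,4])
    return ce[k],s[k].tolist()
E
python3 - <<'E'
from geo import *
c=[load(1),load(2)]
box={'post':[(340,150,375,190),(260,170,300,210)],'handle':[(270,20,310,65),(180,50,230,90)],'mark':[(290,80,330,105),(220,100,255,130)]}
hsv={'post':((20,120,150),(35,255,255)),'handle':((105,150,130),(125,255,255)),'mark':((5,150,120),(18,255,255))}
for k in box:
    r=[blob(c[i]["image"],*hsv[k],box[k][i]) for i in (0,1)]
    print(k,[(np.round(x[0],1),x[1]) for x in r],[np.round(v,4) if isinstance(v,np.ndarray) else v for v in tri(c,[x[0] for x in r])])
def sub(i,pts):
    g=cv2.cvtColor(c[i]["image"],cv2.COLOR_BGR2GRAY)
    p=np.array(pts,np.float32).reshape(-1,1,2); return cv2.cornerSubPix(g,p,(4,4),(-1,-1),(3,30,.01)).reshape(-1,2)
P=[sub(0,[(244.5,161.5),(388,191.5)]),sub(1,[(177,181),(319,209.5)])]
print(P)
co=[]
for k in (0,1):
    x,e=tri(c,[P[0][k],P[1][k]]);pl=[plane(c[i],P[i][k],.012) for i in (0,1)]
    print('corner',np.round(x,4),e,np.round(pl,4).tolist()); co.append(np.mean(pl,0))
d=co[1]-co[0]; print('len',np.linalg.norm(d),'yaw',np.degrees(np.arctan2(d[1],d[0])))
# V levels around post and handle
for i,b in ((0,(345,158,368,190)),):
    v=cv2.cvtColor(c[i]["image"],cv2.COLOR_BGR2HSV)[b[1]:b[3]:3,b[0]:b[2]:2,2];print(v)
v=cv2.cvtColor(c[0]["image"],cv2.COLOR_BGR2HSV)[30:62:3,272:306:2,2];print(v)
E
```

```text
post [(array([356.3, 178.6]), [350, 172, 14, 14, 151]), (array([275.6, 200.4]), [270, 194, 13, 13, 137])] [array([ 0.5388, -0.0925,  0.0809]), [np.float64(0.06), np.float64(0.06)]]
handle [(array([285.5,  41.8]), [277, 33, 18, 19, 265]), (array([195.5,  70.7]), [188, 62, 16, 18, 239])] [array([0.4587, 0.0593, 0.0841]), [np.float64(0.06), np.float64(0.06)]]
mark [(array([311.5,  92.9]), [305, 89, 14, 9, 92]), (array([236. , 115.3]), [229, 111, 14, 10, 96])] [array([0.4832, 0.0047, 0.0209]), [np.float64(0.21), np.float64(0.21)]]
[array([[243.52605, 160.87617],
       [387.17737, 191.43791]], dtype=float32), array([[175.93974, 180.73999],
       [318.60138, 209.51118]], dtype=float32)]
corner [ 0.3867 -0.088   0.0097] [np.float64(0.24), np.float64(0.24)] [[0.3872, -0.0872, 0.012], [0.3877, -0.0875, 0.012]]
corner [ 0.5907 -0.1327  0.0088] [np.float64(0.05), np.float64(0.05)] [[0.5901, -0.1316, 0.012], [0.5908, -0.1315, 0.012]]
len 0.20777153319800898 yaw -12.297717480855882
[[ 97  98  88 110 109 108 109 112 100  95  95  92]
 [ 99  77  88  91 101 107 111 108  96  94  95  93]
 [100  52  8
[... 529 characters left out ...]
 97  92 162 165 130 120  97 115 138 131  87  96  98  99  98]
 [100 101 100  95 182 191 192 190 191 186 183 153  56  64  85  98  99]
 [102 101 102 132 185 186 188 189 188 192 189 143  39  50  53  36  99]
 [101 100 102 148 186 190 188 186 185 190 190  96  41  49  52  29 102]
 [ 96 100  87 178 186 184 181 186 187 187 178  67  45  57  36  75  97]
 [ 99  95  92 163 173 184 186 184 184 187 161  42  41  57  29  60  80]
 [ 98  98  98  98  55  51  76 100 128 157 120  40  41  56  20  78  79]
 [ 99  95  95  98  62  62  59  58  56  57  55  45  58  53  49  98 100]
 [101  98  98  97  95  90  79  64  48  43  54  55  61  38  83  99 102]
 [ 97  96  98  96 100 100 101  97 104 102 100  94  78  74  97 102 100]]
```

```bash
cat >> geo.py <<'E'
yaw=np.radians(-12.3); ex=np.array([np.cos(yaw),np.sin(yaw),0]); ey=np.array([-np.sin(yaw),np.cos(yaw),0])
c0=np.array([.489,-.1095,0])-.005*ex+.160*ey   # tester origin
T=np.stack([ex,ey,[0,0,1.]],1)
def w(x,y,z): return c0+T@np.array([x,y,z])
def t(p): return T.T@(np.array(p)-c0)
Rpush=np.stack([ey,ex,[0,0,-1.]],1)      # jaws along tester x
post=np.array([.5388,-.0925,.081]); handle=np.array([.4587,.0593,.084]); mark=np.array([.4832,.0047,.0209])
E
python3 - <<'E'
from geo import *
c=[load(1),load(2)]
print('post',t(post),'handle',t(handle),'mark',t(mark))
# bridge -y top corners, both views (crop px -> px)
B=[[(170+362/2,48/2),(170+528/2,98/2)],[(70+372/2,110/2),(70+552/2,151/2)]]
for k in (0,1): x=tri(c,[B[0][k],B[1][k]]); print(t(x[0]),x[1],t(plane(c[1],B[1][k],.07)))
E
python3 - <<'E'
from bench import *; from geo import *
eoat.gripper_close(); print('w',monitor.read_gripper_width())
x,y,_=t(post)
arm.move_to(w(x,y-.045,.15),Rpush); arm.move_linear(w(x,y-.045,.060),max_speed=.15)
print(t(monitor.read_ee_pos()),monitor.read_ft_force(),monitor.read_time())
r=arm.move_linear(w(x,y+.03,.060),max_speed=.06,contact_N=10)
print(r,t(monitor.read_ee_pos()),monitor.read_ft_force(),monitor.read_time())
E
```

```text
post [ 0.05003535 -0.13278131  0.081     ] handle [-0.06056401 -0.00152953  0.084     ] mark [-0.02499493 -0.04965697  0.0209    ]
[0.00310757 0.02853475 0.09277609] [np.float64(0.4), np.float64(0.4)] [-0.00103466  0.02845732  0.07      ]
[0.10271133 0.0289619  0.05753472] [np.float64(0.07), np.float64(0.07)] [0.10204252 0.02874758 0.07      ]
w 0.0005038249500868468
[ 0.05095055 -0.17753908  0.06083588] [-0.21150226 -0.49228151  0.06389234] 5.15
False [ 0.05001228 -0.10268421  0.05998217] [-0.79749235 -1.24978688  0.46542312] 6.55
```

```bash
python3 - <<'E'
from bench import *; from geo import *
x=t(post)[0]
r=arm.move_linear(w(x,-.036,.060),max_speed=.05,contact_N=8)
print(r,t(monitor.read_ee_pos()),T.T@monitor.read_ft_force(),monitor.read_time())
arm.sleep(.3); print(t(monitor.read_ee_pos()),T.T@monitor.read_ft_force())
c=read_camera("side"); cv2.imwrite("pics/side3.png",c["image"])
x0=cv2.resize(c["image"][150:290,240:420],(772,600),interpolation=cv2.INTER_CUBIC); cv2.imwrite("pics/s3z.png",x0)
E
```

```text
True [ 0.05058736 -0.0489912   0.0600153 ] [ 1.14160976 -0.81003043  1.97644036] 7.55
[ 0.05039064 -0.04910889  0.05995164] [2.02057328 4.46334679 3.57811669]
```

View pics/s3z.png

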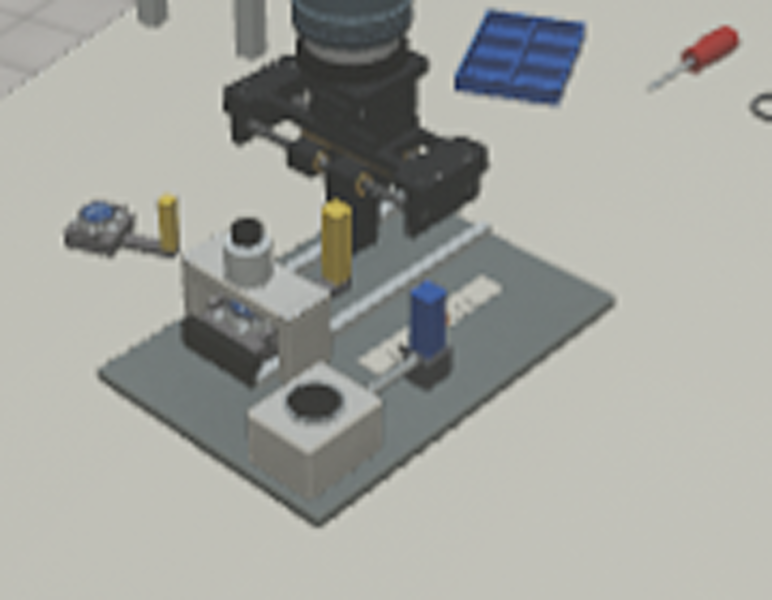

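Picture 6: the holder is under the bridge with its front near the black stop, and the post is at (337,240). The arm stopped 0.6 mm from the predicted home position. I'll push once more, firmer, to confirm.

```bash
python3 - <<'E'
from bench import *; from geo import *
x=t(post)[0]
print(T.T@monitor.read_ft_force())
r=arm.move_linear(w(x,-.036,.060),max_speed=.03,contact_N=15)
print(r,t(monitor.read_ee_pos()),T.T@monitor.read_ft_force(),monitor.read_time())
arm.sleep(.4); print(t(monitor.read_ee_pos()),T.T@monitor.read_ft_force())
# back off, lift, look from the wrist
arm.move_linear(w(x,-.075,.060),max_speed=.08)
arm.move_linear(w(x,-.075,.20),max_speed=.25)
arm.move_linear(w(.0,-.09,.33),max_speed=.25); arm.sleep(.2)
c=read_camera("wrist"); cv2.imwrite("pics/wrist3.png",c["image"]); np.savez("wrist3.npz",**{k:np.array(v) for k,v in c.items()})
print(monitor.read_time())
E
python3 - <<'E'
import cv2
a=cv2.imread("pics/wrist3.png"); cv2.imwrite("pics/w3z.png",cv2.resize(a[0:300,130:530],(800,600),interpolation=cv2.INTER_CUBIC))
E
```

```text
[1.89918883 3.55569147 2.37033378]
True [ 0.05034971 -0.04902564  0.05998159] [-0.46883204 -1.72617367  3.63775992] 8.2
[ 0.05109811 -0.0486786   0.06012028] [ 0.08658329 -4.91939914  1.30595614]
10.7583
```

View pics/w3z.png

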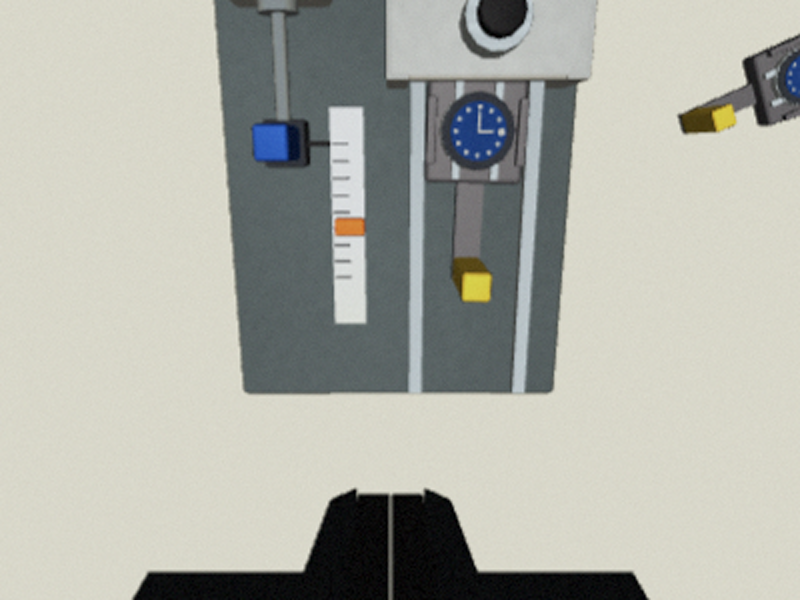

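Picture 7: the watch is at (478,130), still in front of the bridge, whose edge is at row 80. The post top is at (476,287). I'll measure the post and compare it with the expected position.

```bash
python3 - <<'E'
from geo import *
c=load(3)
b=blob(c["image"],(20,120,150),(35,255,255),(350,125,390,160)); print(b,t(plane(c,b[0],.082)))
h=blob(c["image"],(105,150,130),(125,255,255),(250,50,290,90)); print(h,t(plane(c,h[0],.085)))
m=blob(c["image"],(5,150,120),(18,255,255),(290,100,320,125)); print(m,t(plane(c,m[0],.0215)))
for q in ((386,80),(590,80)): print('bridge edge',t(plane(c,(130+q[0]/2,q[1]/2),.07)))
print('watch', t(plane(c,(130+478/2,130/2),.047)))
E
```

```text
(array([367.60606061, 143.32323232]), [361, 136, 15, 15, 198]) [ 0.04604825 -0.07546573  0.082     ]
(array([264.62847222,  70.89930556]), [256, 62, 18, 18, 288]) [-0.06035481 -0.00170402  0.085     ]
(array([304.5, 113. ]), [298, 110, 14, 7, 98]) [-0.02496988 -0.04967447  0.0215    ]
bridge edge [-0.00186838  0.02786886  0.07      ]
bridge edge [0.10158865 0.02774349 0.07      ]
watch [0.04845808 0.00453741 0.047     ]
```

```bash
python3 - <<'E'
from geo import *
for f,box in (("side0",(325,175,355,210)),("side3",(312,190,325,222))):
    s=dict(np.load("side0.npz")); img=cv2.imread(f"pics/{f}.png")
    m=blob(img,(18,100,60),(35,255,255),box); x,y,ww,hh,a=m[1]
    print(f,m,'top mid',t(plane(s,(m[0][0],y+2),.082)))
E
python3 - <<'E'
from bench import *; from geo import *
c=read_camera("side"); cv2.imwrite("pics/side4.png",c["image"])
m=blob(c["image"],(18,100,60),(35,255,255),(310,180,355,225)); print(m,t(plane(c,(m[0][0],m[1][1]+2),.082)))
E
```

```text
side0 (array([340.15730337, 191.94382022]), [338, 184, 6, 18, 89]) top mid [ 0.04290145 -0.12579491  0.082     ]
side3 (array([318.008, 205.576]), [315, 196, 7, 20, 125]) top mid [ 0.0482348  -0.03257522  0.082     ]
(array([328.78378378, 200.18918919]), [326, 192, 7, 18, 111]) [ 0.03907022 -0.0697054   0.082     ]
```

The side view shows the holder was home when the push stopped (post at y about -32 mm). It then slid back about 43 mm during the retreat. I'll push again, back off slowly and track the post at each stage.

```bash
cat >> geo.py <<'E'
def sidepost(read_camera):
    c=read_camera("side"); m=blob(c["image"],(18,100,60),(35,255,255),(308,180,355,228))
    return m[1],np.round(t(plane(c,(m[0][0],m[1][1]+2),.082))[:2],4)
E
python3 - <<'E'
from bench import *; from geo import *
x=.048
arm.move_linear(w(x,-.115,.20),max_speed=.25); arm.move_linear(w(x,-.115,.060),max_speed=.2); 
f=lambda s:print(s,np.round(t(monitor.read_ee_pos()),4),np.round(T.T@monitor.read_ft_force(),1),sidepost(read_camera),round(monitor.read_time(),2))
f('start')
r=arm.move_linear(w(x,-.060,.060),max_speed=.04,contact_N=15); f(r)
r=arm.move_linear(w(x,-.044,.060),max_speed=.02,contact_N=8); f(r)
arm.sleep(.3); f('wait')
arm.move_linear(w(x,-.052,.060),max_speed=.02); f('back')
arm.move_linear(w(x,-.062,.060),max_speed=.02); f('back2')
E
```

```text
start [ 0.0491 -0.1148  0.0614] [ 0.4  0.1 -0.1] ([326, 192, 7, 18, 115], array([ 0.0388, -0.0699])) 12.43
False [ 0.0479 -0.0599  0.06  ] [-0.  -1.8  0.8] ([318, 195, 7, 20, 121], array([ 0.045 , -0.0427])) 14.0
True [ 0.048  -0.0511  0.0598] [ 0.5 -0.1  0.9] ([316, 197, 7, 19, 124], array([ 0.0424, -0.031 ])) 14.6
wait [ 0.0473 -0.0521  0.0594] [-0.   0.1 -0. ] ([316, 197, 7, 19, 124], array([ 0.0424, -0.031 ])) 14.95
back [ 0.0481 -0.0519  0.06  ] [ 0.1 -0.1  1. ] ([316, 197, 7, 19, 124], array([ 0.0424, -0.031 ])) 15.25
back2 [ 0.048 -0.062  0.06 ] [ 0.1  0.5 -0.3] ([316, 197, 7, 19, 123], array([ 0.0424, -0.031 ])) 15.95
```

```bash
python3 - <<'E'
from bench import *; from geo import *
x=.049
f=lambda s:print(s,np.round(t(monitor.read_ee_pos()),4),np.round(T.T@monitor.read_ft_force(),1),sidepost(read_camera),round(monitor.read_time(),2))
r=arm.move_linear(w(x,-.044,.060),max_speed=.03,contact_N=15); f(r)
arm.sleep(.3); f('wait')
arm.move_linear(w(x,-.054,.060),max_speed=.03); f('back')
arm.move_linear(w(x,-.076,.060),max_speed=.06); f('back2')
arm.move_linear(w(x,-.090,.17),max_speed=.2); f('up')
arm.move_linear(w(-.01,-.09,.33),max_speed=.25);arm.sleep(.1); f('away')
c=read_camera("wrist"); cv2.imwrite("pics/wrist4.png",c["image"]); np.savez("wrist4.npz",**{k:np.array(v) for k,v in c.items()})
b=blob(c["image"],(20,120,150),(35,255,255),(330,80,400,160)); print(b,t(plane(c,b[0],.082)))
E
```

```text
True [ 0.049  -0.0511  0.0599] [ 0.6 -0.1  1. ] ([316, 197, 7, 20, 125], array([ 0.0426, -0.0308])) 16.49
wait [ 0.0484 -0.0512  0.0595] [-0.2 -0.3 -1. ] ([316, 197, 7, 20, 125], array([ 0.0426, -0.0308])) 16.84
back [ 0.049  -0.0542  0.06  ] [-0.2  1.   0.1] ([316, 197, 7, 20, 125], array([ 0.0425, -0.0309])) 17.14
back2 [ 0.049  -0.0764  0.06  ] [-0.3 -0.1  0.8] ([316, 198, 7, 19, 117], array([ 0.0392, -0.0269])) 17.71
up [ 0.0484 -0.0897  0.1692] [-0.1 -0.  -0.5] ([316, 198, 7, 19, 115], array([ 0.0393, -0.0268])) 18.47
away [-0.0105 -0.0901  0.3281] [-0.5 -0.3 -0. ] ([316, 198, 7, 18, 114], array([ 0.0393, -0.0268])) 19.45
(array([380.81818182,  99.76818182]), [374, 92, 15, 16, 220]) [ 0.04729982 -0.03212347  0.082     ]
```

The holder is home: post at y = -32.1 mm against -31.7 mm expected, and it stayed there after I withdrew. Next is the handle, with the jaws along the slide, leaning slightly towards -y to stay clear of the pump.

```bash
python3 - <<'E'
from bench import *; from geo import *
c=load(3)
print('pointer',t(plane(c,(130+326/2,144/2),.026)),'pump front',t(plane(c,(130+278/2,10/2),.034)))
Rg=np.stack([ex,-ey,[0,0,-1.]],1)
eoat.open_jaws()
p=w(-.0604,-.008,.16); print(arm.ik(p,Rg))
arm.move_to(p,Rg); arm.sleep(.1); print(t(monitor.read_ee_pos()),sidepost(read_camera))
r=arm.move_linear(w(-.0604,-.008,.066),max_speed=.12,contact_N=6); print(r,t(monitor.read_ee_pos()))
if not r:
    eoat.gripper_close(); print('w',monitor.read_gripper_width(),t(monitor.read_ee_pos()),T.T@monitor.read_ft_force(),sidepost(read_camera),monitor.read_time())
E
```

```text
pointer [-0.03712907 -0.00251959  0.026     ] pump front [-0.06016257  0.06556307  0.034     ]
[ -23.50559093   21.44053803   13.57222862  121.19764197   -7.97712181
   38.17860861 -106.85503048]
[-0.05992797 -0.00806485  0.16038013] ([316, 198, 7, 19, 116], array([ 0.0393, -0.0269]))
False [-0.05995041 -0.00788123  0.06646456]
w 0.017417881773101485 [-0.06039212 -0.00714484  0.06599363] [-0.55109751  3.78003718 -2.42138188] ([316, 198, 7, 5, 27], array([ 0.0401, -0.0261])) 24.475
```

```bash
python3 - <<'E'
from bench import *; from geo import *
r=arm.move_linear(w(-.0604,-.0492,.066),max_speed=.06); arm.sleep(.3)
print(t(monitor.read_ee_pos()),T.T@monitor.read_ft_force(),monitor.read_gripper_width(),monitor.read_time())
for n in ("wrist","scene","side"):
    c=read_camera(n); cv2.imwrite(f"pics/{n}5.png",c["image"]); np.savez(f"{n}5.npz",**{k:np.array(v) for k,v in c.items()})
E
python3 - <<'E'
import cv2,numpy as np
a=cv2.imread("pics/wrist5.png"); s=cv2.imread("pics/side5.png")
o=np.vstack([cv2.resize(a[:,:,:],(480,300)),cv2.resize(s[150:290,240:464],(480,300),interpolation=cv2.INTER_CUBIC)]); cv2.imwrite("pics/m5.png",o)
E
```

```text
[-0.06036225 -0.04772351  0.06600268] [-0.49171783  8.97028542 -3.13474438] 0.01750573498245803 25.6083
```

View pics/m5.png

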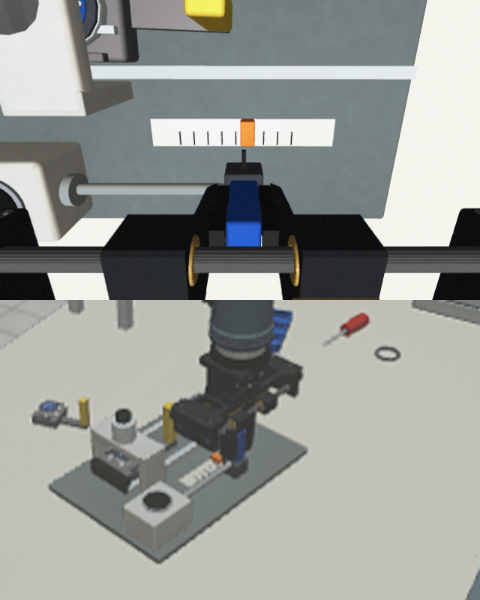

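Picture 8: the handle is gripped and the black pointer at (243,157) is close to the orange mark at (248,132). Post top is at (207,5). I'll measure these.

```bash
python3 - <<'E'
from geo import *
c=dict(np.load("wrist5.npz")); im=c["image"]
m=blob(im,(5,150,120),(18,255,255),(310,150,350,205)); print('mark',m,t(plane(c,m[0],.0215)))
g=cv2.cvtColor(im,cv2.COLOR_BGR2GRAY)
for v in range(200,218,4):
    r=g[v,310:340]; k=np.where(r<60)[0]+310
    if len(k): print('ptr row',v,k.min(),k.max(),t(plane(c,(k.mean(),v),.026)))
b=blob(im,(20,150,120),(35,255,255),(240,0,320,40)); print('post',b)
x,y,ww,hh,a=b[1]; print('post L,R top edges y',t(plane(c,(x,8),.082)),t(plane(c,(247,8),.082)))
print(g[6,240:320:3].tolist(), g[30,240:320:3].tolist())
s=dict(np.load("side5.npz")); q=blob(s["image"],(18,100,60),(35,255,255),(308,180,330,228)); print(q)
# triangulate the post with scene view
z=dict(np.load("scene5.npz")); q=cv2.inRange(cv2.cvtColor(z["image"],cv2.COLOR_BGR2HSV),(18,110,60),(35,255,255)); n,l,st,ce=cv2.connectedComponentsWithStats(q[180:260,260:380])
print([(s_.tolist(),np.round(c_+[260,180],1)) for s_,c_ in zip(st[1:],ce[1:]) if s_[4]>8])
E
```

```text
mark (array([329.640599  , 177.83361065]), [321, 162, 19, 33, 601]) [-0.02461856 -0.04994188  0.0215    ]
ptr row 200 323 327 [-0.03509259 -0.04758594  0.026     ]
ptr row 204 323 327 [-0.03727087 -0.04759054  0.026     ]
ptr row 208 323 327 [-0.03946652 -0.04759517  0.026     ]
ptr row 212 323 327 [-0.04167975 -0.04759984  0.026     ]
ptr row 216 322 327 [-0.0439114  -0.04734512  0.026     ]
post (array([271.07589744,  11.20615385]), [246, 0, 55, 24, 975])
post L,R top edges y [ 0.04320508 -0.02488865  0.082     ] [ 0.04320546 -0.02517448  0.082     ]
[154, 155, 180, 216, 226, 225, 225, 225, 227, 226, 226, 224, 226, 227, 227, 227, 226, 227, 222, 196, 97, 79, 77, 90, 124, 127, 126] [156, 156, 152, 156, 156, 158, 156, 147, 81, 81, 80, 76, 83, 81, 82, 78, 85, 80, 78, 81, 77, 75, 76, 102, 124, 128, 124]
(array([318.10714286, 207.44047619]), [316, 198, 7, 19, 84])
[([50, 18, 6, 6, 27], array([312.7, 200.1])), ([70, 58, 3, 4, 10], array([331. , 239.8]))]
```

The pointer is 2.3 mm short of the mark's middle, which is within tolerance. I'll trim it, check once more and hand in.

```bash
python3 - <<'E'
from bench import *; from geo import *
arm.move_linear(w(-.0604,-.0515,.066),max_speed=.03); arm.sleep(.6)
c=read_camera("wrist"); g=cv2.cvtColor(c["image"],cv2.COLOR_BGR2GRAY); cv2.imwrite("pics/wrist6.png",c["image"])
m=blob(c["image"],(5,150,120),(18,255,255),(290,150,350,205)); k=np.where(g[204,305:345]<60)[0]+305
r=np.where(cv2.inRange(cv2.cvtColor(c["image"],cv2.COLOR_BGR2HSV),(20,150,190),(35,255,255))[6,220:320])[0]+220
P=[t(plane(c,(r.min(),6),.082))[1],t(plane(c,(r.max()+1,6),.082))[1]]
d=t(plane(c,(k.mean(),204),.026))[1]-t(plane(c,m[0],.0215))[1]
print('ptr-mark',d,k,'post y',np.mean(P),P,sidepost(read_camera),'F',T.T@monitor.read_ft_force(),'w',monitor.read_gripper_width(),monitor.read_time())
if abs(d)<.0025 and abs(np.mean(P)+.0317)<.003: job.job_done(); print('handed in')
E
```

```text
ptr-mark 0.0002180987100241158 [323 324 325 326 327] post y -0.032692775341666834 [np.float64(-0.02513205328154218), np.float64(-0.04025349740179149)] ([316, 198, 7, 19, 95], array([ 0.0404, -0.0258])) F [-0.52661016  9.64812769 -3.70096949] w 0.017310130245028567 26.7083
the job is handed in; nothing more can be done
handed in
```

I pushed the case holder home under the bridge, pulled the blue handle to the orange mark, and handed the job in at about 26.7 s of the 43 s allowed, still gripping the handle. No verdict is reported.

**Last checks**
- **Pointer:** 0.2 mm from the middle of the mark along the slide.
- **Grip:** the jaws are closed on the handle at 17.3 mm, and the wrist reads about 9.6 N along the slide, matching the spring.
- **Holder:** the post is at y = -32.7 mm against -31.7 mm expected when home, so about 1 mm off with 6 mm allowed. I inferred the watch's position from the post and did not measure it under the bridge.
- **Bystanders:** the arm stayed clear of them, but I did not measure their positions again at the end.

**What went wrong or disagreed**
- **Slide-back:** after the first push the side camera showed the holder home, but it then slid back about 43 mm when I pushed again and withdrew. I don't know why. I pushed it home again and backed off slowly, and it stayed there.
- **Order of steps:** the handle was at rest for both pushes.
- **Stop position:** the arm stopped about 2 mm earlier on the later pushes than on the first, although the cameras put the holder in the same place.
- **Side camera:** its reading of the post is rough, up to about 7 mm from the wrist camera's, so I relied on the wrist camera.

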